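Push a used sauce pot through the kiosk's waste flap

ROBOT

A 6-joint arm with a two-finger parallel gripper is mounted at the origin on the work surface. World frame = base frame: x ahead of the robot, y to its left, z up, the work surface at z = 0. Lengths are in m, angles in rad, forces in N, time in s.
With the tool pointing down it reaches from about 0.35 to 0.975 m from the base axis. Payload 4.9 kg.
Tool frame: the origin (TCP) lies on the centre line of the jaws, within the pads' length; the fingertips stand 17 mm ahead of it and the grasp point (between the pads) lies 2 mm behind it (ctrl.tcp_to_tips is the x of the fingertips in the tool frame, in m); x points along the fingers, z is the direction in which the jaws open and shut, and the axes are right-handed (so a half turn about x gives the same grasp; the last joint's range is limited). The gripper opens to 85 mm and grips with 20 to 120 N. Pads are 22 mm wide; open, the fingers measure 114 mm over their backs; the gripper's body (76 mm by 85 mm) begins 54 mm behind the grasp point. The pads swing forward as they close: fully open they stand 13 mm farther back than shut.
Start: joints at [1.057, 0.053, 1.613, -0, 1.476, -0.119], TCP at [0.24, 0.577, 0.248] pointing down, gripper open.
Joint ranges: [-3.01, 3.01], [-1.01, 2.22], [0.06, 2.58], [-1.02, 4.17], [0.09, 2.62], [-3.14, 3.14]. Speed limits (rad/s): [2.57, 2.57, 3.14, 3.14, 3.14, 3.14].

INTERFACE

Orientations are given as a rotation vector (axis times angle).
In Python, from station import ctrl, cams, finder gives the robot as it stands.
- The arm moves only by the tool step_arm, never from a script. Its argument "moves" is a list of rows, each a list of 3 entries, a list of its own where there are three numbers: the shift along the tool's x, y, z in cm, then the turn, a rotation vector about the tool's x, y, z in degrees, then the opening, from 0 (shut) to 1 (fully open). A call has exactly 10 rows; each row is the pose to reach, as a shift and turn from the pose measured when the call began, along the tool's axes at that moment; what a row does not reach only later rows make up. A row lasts 1/12 s, in which the tool goes at most 41.7 mm and 7.16 degrees, less where a joint would pass 70% of its speed; a pose out of reach is approached as far as the arm can. A call with a gripper value outside its range is refused whole. The fingers move at their own pace and stop on an object; "grip_force" is the grip in N (left out, the last holds). Time passes only in rows, so rows that repeat a pose let the fingers close, or fill a call up. It gives the time, the measured TCP pose, the force and the opening at its end, in the units of the state.
- ctrl.get_obs(): the state, without advancing time (a new reading comes with each control period).
- cams.get_image(name): name is "scene" or "top" or "wrist"; returns a dict with "pixels" (480x640x3 uint8, blue, green, red), "fx", "fy", "cx", "cy" (pixels), "position" and "attitude" of the camera in the world. Camera axes: x right, y up, looking along -z (the intrinsics and any distortion apply to the point x, -y, -z); pixel columns grow to the right and rows downward; lengths in m; the calibration is good to about 2 mm. A picture is of the moment at which its call begins. There is no depth.
- ctrl.finish_job(): hands the job in, once; it reports no verdict.
Trained networks look in the newest picture that a camera, given by its name, has taken for a name from the list of things; names that differ only in an ending like _2 or _b are one class to them, and where a whole thing is asked for, a point or a joint stands for the part that bears it (a point fixed in the world has none). Each returns a list of dicts, best first, with "conf" (0 to 1); they miss things now and then, are a little off and sometimes report something else, mostly with a low value. They report only what shows in the picture. A call takes as long as a camera call.
- finder.find_in(camera, name): "at" ([column, row] in pixels, amid what is visible of it).
- finder.regions_of(camera, name): "region" (480x640 bool, what is visible of it) and "at" ([column, row] in pixels, amid what is visible of it).
- finder.tip_of(camera, name): "at" ([column, row] in pixels: a listed point, or the origin of a listed thing).
The state is a dict: "t": time; "q": joint angles; "dq": joint speeds; "effort": joint torques, N m; "tool_pos": TCP position; "tool_rot": TCP orientation; "contact_force": force on the tool from outside, world axes, zero at the start; "wrist_torque": the same for the moment, N m; "opening": finger opening in m.
Only numpy, scipy, OpenCV 4.12 (cv2) and the standard library are available. Lean on these libraries where they do the work, as an engineer would, in place of code of your own. Each camera call takes 0.05 s, during which the arm holds its last target. There are 200 camera calls.

TASK

Clear away the used sauce pot with the red lid: push the waste hatch's orange self-closing flap open with one finger and, while that finger holds it open, push the pot along the deck with the other finger, through the gap and over the edge into the bin behind. Only push it, do not pick it up, and do not let the pot itself press against the flap. Then take the hand away so that the flap swings fully shut, and leave the green-lidded pot, the shaker and everything else on the counter where they are.

Things in the scene. Friction and masses are not known exactly. Their poses are not given: they have to be found in the camera images.
- hatch: Fixed countertop waste hatch, 300 x 220 mm. Origin on the counter (z = 0) at the deck's far edge, mid-width; x = direction in which the pot is pushed, y left, z up. x = -150 to 0 mm: solid grey deck, top at z = 80 mm. x = 0 to 150 mm: open-topped bin, walls 5 mm thick with top at z = 80 mm, inner floor at z = 6 mm; the pot drops into it over the deck's edge.
- gap (a point): Gap in the hatch's blue guard, at deck height, on the deck's far edge (hatch x = 0, y = 0, z = 80 mm; axes as the hatch). The guard is 8 mm thick (hatch x = -8 to 0 mm), 50 mm high above the deck; the gap runs from hatch y = -65 to +61 mm. Nothing spans it overhead: fingers pointing down can travel through it.
- flap (a joint): Orange flap shutting the gap: upright plate 5 mm thick, z = 84 to 126 mm. Vertical hinge at hatch x = 0, y = +60 mm; plate reaches 116 mm from the hinge. 0 = shut (in the plane x = 0); grows to 1.5 rad as its free end swings to hatch +x over the bin; it opens only that way. A spring shuts it when let go (0.035 N m shut, 0.11 open): a finger 30 mm or more from the hinge needs under 3 N.
- flap_edge (a point): Middle of the flap's free upright edge, 116 mm from the hinge, 105 mm above the counter.
- pot_center (a point): Centre of the used sauce pot: round, white with red lid, 42 mm across, 30 mm high, about 35 g, standing on the deck 58 to 78 mm before the flap, roughly in line with the gap's middle. Origin at its centre, 15 mm above its underside; z up.
- green_pot_center (a point): Centre of a clean pot with green lid, same size, on a near corner of the deck; stays.
- shaker_center (a point): Centre of a steel shaker, 34 mm across, 54 mm high, on the other near corner of the deck; stays.
- mustard: Yellow squeeze bottle, 60 mm across, 172 mm high, on the counter; origin at the underside; stays.
- ketchup: Red squeeze bottle, 60 mm across, 172 mm high, on the counter; origin at the underside; stays.
- bell: Brass counter bell, 84 mm across, 53 mm high; origin at the underside; stays.
- terminal: Black card terminal lying on the counter, 160 x 78 x 30 mm; origin at the underside; stays.

How it is judged:
By the outcome, as a careful person would: the job done as asked, in the order asked, and still so for the second after the job is handed in, with the robot touching nothing.
It also fails if it takes over 32 s, if anything falls off the work surface, if the arm or the gripper's body presses on something with over 40 N, if the wrist force passes 120 N, or if a joint passes its speed limit or range.

## Working session

There is one attempt and no reset: what is moved stays moved. The work goes in short steps, Python scripts to look and compute and a tool call to move; the robot and the scene stay as the last step left them, time stands still between calls to the robot, and variables do not carry over. Pictures are saved under pics/ and viewed, on a budget of 10 in all, crops included, one or two more only if the job needs it, and the job is handed in when it is done.

Besides the shell and the picture viewer there is one more tool, called after "Call:" as name(argument=value, ...) on one line, values as JSON. step_arm: Moves the arm, as the interface text tells. Its arguments: {"type":"object","properties":{"moves":{"type":"array"},"grip_force":{"type":"number"}},"required":["moves"]}

```bash
mkdir -p pics; cat > h.py <<'E'
import numpy as np,cv2
from scipy.spatial.transform import Rotation as R
from station import ctrl,cams,finder
def rot(a):
    a=np.array(a,float)
    return a if a.shape==(3,3) else (R.from_quat(a).as_matrix() if a.size==4 else R.from_rotvec(a).as_matrix())
def ray(im,p):
    d=np.array([(p[0]-im['cx'])/im['fx'],-(p[1]-im['cy'])/im['fy'],-1]); return np.array(im['position']),rot(im['attitude'])@d
def onz(im,p,z):
    o,d=ray(im,p); return o+d*(z-o[2])/d[2]
def proj(im,X):
    c=rot(im['attitude']).T@(np.array(X)-im['position']); return [im['cx']+im['fx']*c[0]/-c[2],im['cy']-im['fy']*c[1]/-c[2]]
def tri(obs):
    A=0;b=0
    for im,p in obs:
        o,d=ray(im,p);d=d/np.linalg.norm(d);P=np.eye(3)-np.outer(d,d);A=A+P;b=b+P@o
    return np.linalg.solve(A,b)
E
python3 - <<'E'
from h import *
ims={}
Z=dict(gap=.08,flap_edge=.105,pot_center=.095,green_pot_center=.095,shaker_center=.107,hatch=0,mustard=0,ketchup=0,bell=0,terminal=0)
for c in ['scene','top']:
    im=ims[c]=cams.get_image(c); cv2.imwrite(f'pics/{c}0.png',im['pixels'])
    print(c,im['fx'],im['cx'],im['cy'],im['position'],im['attitude'],[k for k in im])
for n in Z:
    for c in ims:
        r=finder.tip_of(c,n)[:2]
        print(n,c,[(np.round(x['at']),round(x['conf'],2),np.round(onz(ims[c],x['at'],Z[n]),3)) for x in r])
o=ctrl.get_obs();print(o['t'],o['tool_pos'],o['tool_rot'],o['opening']);print(rot(o['tool_rot']).round(3),ctrl.tcp_to_tips)
E
```

```text
scene 596.377658187002 310.735734054307 237.48218273410978 [1.1473987  0.40702284 1.12007082] [0.34201502 0.67462011 2.07633048] ['pixels', 'fx', 'fy', 'cx', 'cy', 'position', 'attitude']
top 605.4307677868504 318.66639414625143 243.5424201327737 [0.41153048 0.01569725 1.37703562] [ 0.05180458 -0.10022026 -1.5381407 ] ['pixels', 'fx', 'fy', 'cx', 'cy', 'position', 'attitude']
gap scene [(array([257., 227.]), 0.58, array([ 0.578, -0.133,  0.08 ]))]
gap top [(array([365., 226.]), 0.72, array([ 0.58 , -0.122,  0.08 ]))]
flap_edge scene [(array([239., 211.]), 0.74, array([ 0.579, -0.178,  0.105]))]
flap_edge top [(array([390., 224.]), 0.86, array([ 0.583, -0.171,  0.105]))]
pot_center scene [(array([281., 211.]), 0.81, array([ 0.522, -0.108,  0.095])), (array([239., 212.]), 0.22, array([ 0.575, -0.183,  0.095]))]
pot_center top [(array([362., 256.]), 0.63, array([ 0.513, -0.115,  0.095]))]
green_pot_center scene [(array([281., 207.]), 0.73, array([ 0.513, -0.115,  0.095])), (array([267., 180.]), 0.51, array([ 0.467, -0.188,  0.095]))]
green_pot_center top [(array([397., 281.]), 0.81, arr
[... 531 characters left out ...]
array([0.592, 0.427, 0.   ])), (array([514., 321.]), 0.38, array([0.434, 0.422, 0.   ]))]
ketchup top [(array([123., 222.]), 0.74, array([0.582, 0.422, 0.   ])), (array([399., 279.]), 0.31, array([ 0.472, -0.211,  0.   ]))]
bell scene [(array([154., 195.]), 0.6, array([ 0.596, -0.444,  0.   ]))]
bell top [(array([363., 227.]), 0.19, array([ 0.589, -0.127,  0.   ]))]
terminal scene [(array([266., 178.]), 0.67, array([ 0.401, -0.248,  0.   ])), (array([197., 154.]), 0.61, array([ 0.431, -0.446,  0.   ]))]
terminal top []
1.1 [0.24038626 0.57689273 0.24829358] [-0.91367659  1.37048981  0.9136506 ] 0.08564598448861432
[[ 0.    -0.923  0.385]
 [-0.     0.385  0.923]
 [-1.    -0.    -0.   ]] 0.017
```

```bash
python3 - <<'E'
import cv2
a=cv2.imread('pics/scene0.png')[140:300,160:380];b=cv2.imread('pics/top0.png')[170:330,270:470]
a=cv2.resize(a,None,fx=1.8*2,fy=1.8*2)[:576];b=cv2.resize(b,None,fx=3.6,fy=3.6)
cv2.imwrite('pics/a.png',a[:,:792]);cv2.imwrite('pics/b.png',b)
E
```

```text
(no output)
```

View pics/a.png

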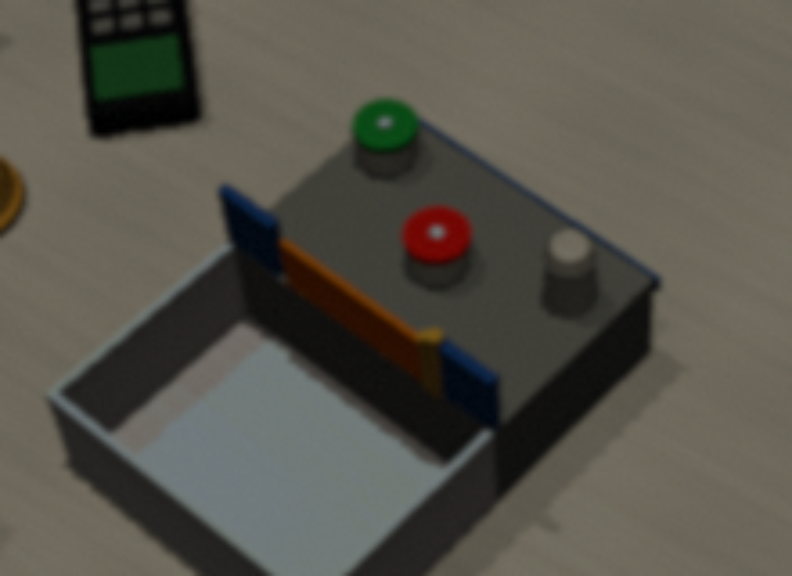

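View pics/b.png

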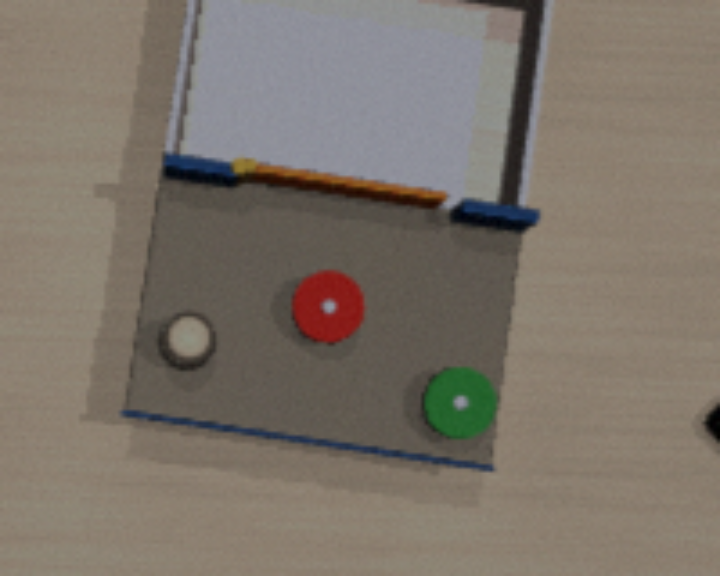

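The views show the flap shut with its hinge on the left, the red pot mid-deck at crop (329,307), the green pot at the right corner (460,402) and the shaker at the left (188,338). I'll fit the hatch pose from the landmarks.

```bash
cat >> h.py <<'E'
def hz(T,p): # world->hatch mm
    a=T[2];d=np.array(p[:2])-T[:2];return (np.array([[np.cos(a),np.sin(a)],[-np.sin(a),np.cos(a)]])@d*1000).round(1)
def wz(T,p):
    a=T[2];return np.array(T[:2])+np.array([[np.cos(a),-np.sin(a)],[np.sin(a),np.cos(a)]])@np.array(p)/1000
E
python3 - <<'E'
from h import *
from scipy.optimize import least_squares
im=cams.get_image('top');sc=cams.get_image('scene')
t=lambda u,v:(u/3.6+270,v/3.6+170); s=lambda u,v:(u/3.6+160,v/3.6+140)
# (image, pixel, hatch xyz mm)
L=[(im,t(125,412),(-150,110,80)),(im,t(492,467),(-150,-110,80)),(im,t(163,177),(-8,110,80+25)),(im,t(538,213),(0,-110,130)),
(sc,s(657,280),(-150,110,80)),(sc,s(222,187),(-4,-110,130)),(sc,s(497,423),(0,110,80)),(sc,s(52,398),(150,-110,80)),(sc,s(422,120),(-150,-110,80))]
def f(T): return np.concatenate([np.array(proj(i,[*wz(T,X[:2]),X[2]/1000]))-p for i,p,X in L])
r=least_squares(f,[.582,-.12,-.14],loss='soft_l1');T=r.x;print(T,f(T).round(1).reshape(-1,2).tolist())
for n,tp,sp,z in [('pot',t(329,307),s(437,237),.11),('green',t(460,402),s(385,126),.11),('shaker',t(188,338),s(571,246),.134)]:
    print(n,hz(T,onz(im,tp,z)),hz(T,onz(sc,sp,z)),tri([(im,tp),(sc,sp)]))
E
```

```text
[ 0.58525862 -0.12057555 -0.11024916] [[-0.3, 0.7], [-0.7, -0.1], [-1.3, -0.8], [-0.3, -1.1], [0.2, -2.5], [0.3, -1.0], [-0.0, 1.4], [-0.9, -1.6], [-8.1, -5.5]]
pot [-71.9   0.3] [-66.7   5.5] [ 0.51428209 -0.11277586  0.10118206]
green [-116.1  -82.9] [-112.2  -79. ] [ 0.46082295 -0.19095801  0.10346087]
shaker [-103.1   80.1] [-98.3  84.2] [ 0.49190603 -0.02960782  0.12642364]
```

Call:
step_arm(moves=[[[0, -5.2, -5.2], [6, 0, 0], 1], [[0, -10.5, -10.5], [12, 0, 0], 1], [[0, -15.7, -15.7], [18, 0, 0], 1], [[0, -21, -21], [24, 0, 0], 1], [[0, -26.2, -26.3], [30, 0, 0], 1], [[0, -31.4, -31.5], [36, 0, 0], 1], [[0, -36.7, -36.8], [42, 0, 0], 1], [[0, -41.9, -42], [48, 0, 0], 1], [[0, -47.1, -47.3], [54, 0, 0], 1], [[0, -52.4, -52.5], [58.7, 0, 0], 1]])

```text
t: 2.03
tool_pos: [0.3988, 0.1896, 0.2486]
tool_rot: [-0.115, 1.566, 0.116]
contact_force: [2.0, 0.5, -0.9]
opening: 0.0854
```

```bash
cat >> h.py <<'E'
T=np.array([.58526,-.12058,-.11025])
def status(goal=None,phi=15):
    o=ctrl.get_obs();M=rot(o['tool_rot']);p=np.array(o['tool_pos'])
    print('t',o['t'],'hatch tcp',hz(T,p),'z',p[2].round(4),'phi',np.degrees(np.arctan2(M[1,2],M[0,2])-T[2]).round(2),'F',np.round(o['contact_force'],1),'op',o['opening'],'xax',M[:,0].round(3))
    if goal is not None:
        g=np.array([*wz(T,goal[:2]),goal[2]/1000]);print('shift cm',(M.T@(g-p)*100).round(2))
E
python3 -c "
from h import *
status((-64.5,4,180))"
```

```text
t 2.0333 hatch tcp [-219.5  287.8] z 0.2486 phi 14.74 F [ 2.   0.5 -0.9] op 0.08543188501267814 xax [ 0.001  0.    -1.   ]
shift cm [  6.87 -31.39   7.75]
```

Call:
step_arm(moves=[[[0, -4, 1], [0, 0, 0], 1], [[0, -8, 2], [0, 0, 0], 1], [[0, -12, 3], [0, 0, 0], 1], [[1, -16, 4], [0, 0, 0], 1], [[2, -20, 5], [0, 0, 0], 1], [[3, -24, 6], [0, 0, 0], 1], [[5, -28, 7], [0, 0, 0], 1], [[6, -31.4, 7.7], [0, 0, 0], 1], [[6.9, -31.4, 7.7], [0, 0, 0], 1], [[6.9, -31.4, 7.7], [0, 0, 0], 1]])

```text
t: 2.87
tool_pos: [0.52, -0.1111, 0.177]
tool_rot: [-0.111, 1.571, 0.115]
contact_force: [-0.3, 1.3, -1.0]
opening: 0.0854
```

```bash
python3 - <<'E'
from h import *
status((-64.5,4,103))
a=cams.get_image('scene')['pixels'][100:300,160:400];b=cams.get_image('wrist');cv2.imwrite('pics/c.png',cv2.resize(b['pixels'],None,fx=1.2,fy=1.2))
cv2.imwrite('pics/d.png',cv2.resize(a,None,fx=3,fy=3))
for x in finder.tip_of('wrist','pot_center')[:2]: print(x['conf'],hz(T,onz(b,x['at'],.095)))
for x in finder.tip_of('wrist','flap_edge')[:2]: print(x['conf'],hz(T,onz(b,x['at'],.105)))
E
```

```text
t 2.8667 hatch tcp [-65.9   2.2] z 0.177 phi 14.55 F [-0.3  1.3 -1. ] op 0.08542750590536324 xax [-0.003  0.002 -1.   ]
shift cm [7.4  0.12 0.21]
0.89 [-70.9   1.7]
0.76 [ -0.5 -54.9]
```

View pics/c.png

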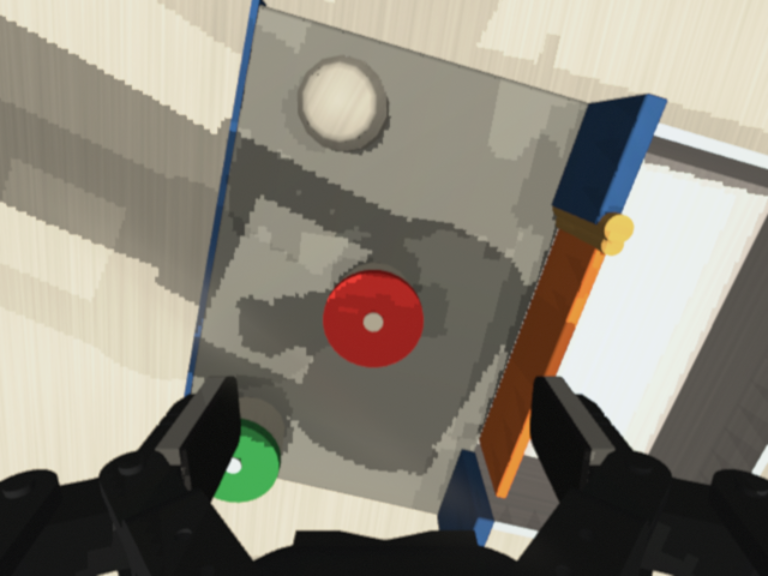

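View pics/d.png

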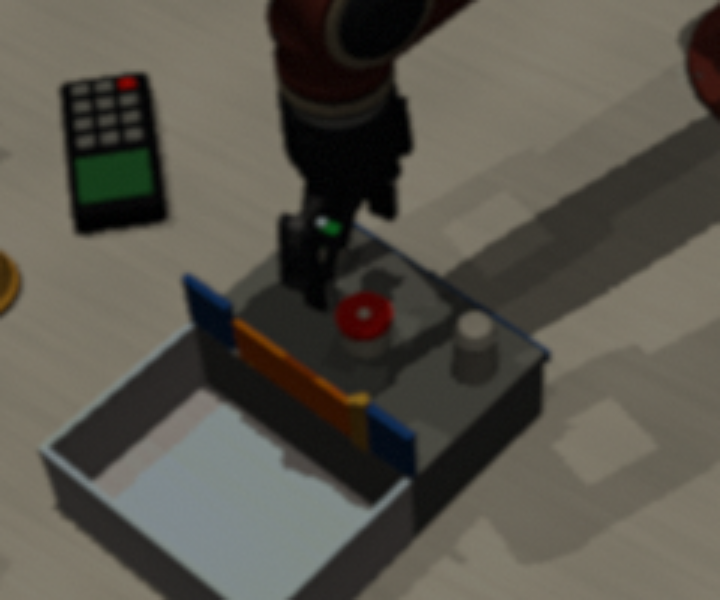

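The hand is above the pot. The wrist view shows the red pot at (373,318) with the flap ahead to the right, and the networks agree with the fit to 1–2 mm. Next I'll check how high the open tips stand from the wrist view.

```bash
python3 - <<'E'
from h import *
b=cams.get_image('wrist');o=ctrl.get_obs();M=rot(o['tool_rot']);p=np.array(o['tool_pos'])
for x in (4,10,17,):
  for y in (-11,11):
    print(x,y,[(np.array(proj(b,p+M@np.array([x,y,z])/1e3))*1.2).round() for z in (-42.7,42.7)])
E
```

```text
4 -11 [array([247., 435.]), array([531., 435.])]
4 11 [array([240., 369.]), array([538., 369.])]
10 -11 [array([252., 424.]), array([526., 424.])]
10 11 [array([246., 360.]), array([532., 360.])]
17 -11 [array([257., 412.]), array([520., 412.])]
17 11 [array([252., 350.]), array([526., 350.])]
```

Call:
step_arm(moves=[[[0.5, 0.1, 0.1], [0, 0, 0], 1], [[1.5, 0.1, 0.1], [0, 0, 0], 1], [[3, 0.1, 0.1], [0, 0, 0], 1], [[4.5, 0.1, 0.1], [0, 0, 0], 1], [[6, 0.1, 0.1], [0, 0, 0], 1], [[7, 0.1, 0.1], [0, 0, 0], 1], [[7.8, 0.1, 0.1], [0, 0, 0], 1], [[8.3, 0.1, 0.1], [0, 0, 0], 1], [[8.3, 0.1, 0.1], [0, 0, 0], 1], [[8.3, 0.1, 0.1], [0, 0, 0], 1]])

```text
t: 3.95
tool_pos: [0.5227, -0.1076, 0.0981]
tool_rot: [-0.117, 1.564, 0.117]
contact_force: [0.4, -0.5, -0.7]
opening: 0.0854
```

```bash
python3 - <<'E'
from h import *
status((-64.5,4,93))
b=cams.get_image('wrist');cv2.imwrite('pics/e.png',b['pixels'])
for x in finder.tip_of('wrist','pot_center')[:2]: print(x['conf'],hz(T,onz(b,x['at'],.095)))
E
```

```text
t 3.95 hatch tcp [-63.6   6. ] z 0.0981 phi 14.85 F [ 0.4 -0.5 -0.7] op 0.08538402060097806 xax [ 0.003 -0.    -1.   ]
shift cm [ 0.51 -0.17 -0.14]
0.6 [-70.5   2.6]
```

View pics/e.png

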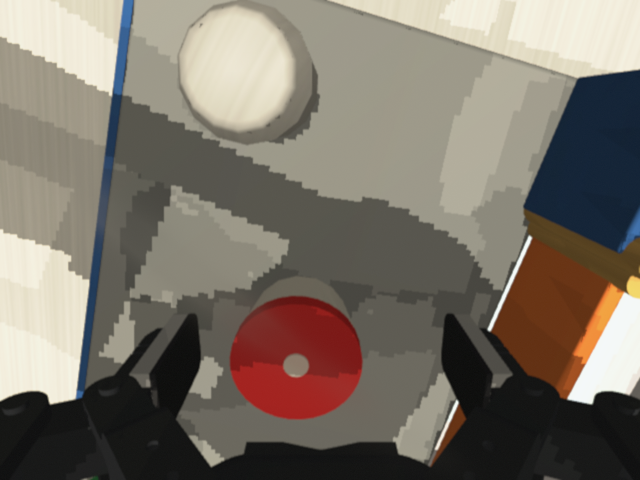

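Pot is between the fingers and not touched: lid at (296,360), left finger behind it, right finger just before the flap. Now pushing, slightly lower.

Call:
step_arm(moves=[[[0.4, -0.2, 0.3], [0, 0, 0], 1], [[0.5, -0.3, 0.9], [0, 0, 0], 1], [[0.5, -0.4, 1.5], [0, 0, 0], 1], [[0.5, -0.5, 2.1], [0, 0, 0], 1], [[0.5, -0.6, 2.7], [0, 0, 0], 1], [[0.5, -0.7, 3.3], [0, 0, 0], 1], [[0.5, -0.8, 3.9], [0, 0, 0], 1], [[0.5, -0.9, 4.5], [0, 0, 0], 1], [[0.5, -1.0, 5.1], [0, 0, 0], 1], [[0.5, -1.1, 5.7], [0, 0, 0], 1]])

```text
t: 4.88
tool_pos: [0.5819, -0.1104, 0.0941]
tool_rot: [-0.118, 1.563, 0.116]
contact_force: [-2.1, -1.8, -0.7]
opening: 0.0854
```

```bash
python3 - <<'E'
from h import *
status((52,14,93))
b=cams.get_image('wrist');s=cams.get_image('scene')
cv2.imwrite('pics/f.png',np.hstack([cv2.resize(b['pixels'],(400,300)),cv2.resize(s['pixels'][140:320,160:400],(400,300))]))
for x in finder.tip_of('wrist','pot_center')[:2]: print(x['conf'],hz(T,onz(b,x['at'],.095)))
E
```

```text
t 4.8833 hatch tcp [-4.5  9.8] z 0.0941 phi 14.84 F [-2.1 -1.8 -0.7] op 0.08541078202545582 xax [ 0.005 -0.001 -1.   ]
shift cm [ 0.14 -1.04  5.57]
0.95 [-27.3  10.8]
```

View pics/f.png

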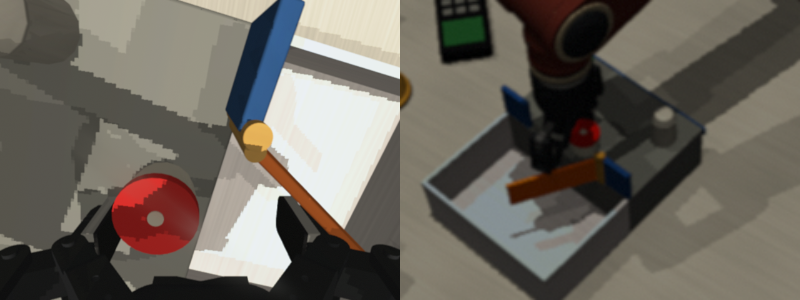

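Pot at hatch (-27,11) with its front edge still on the deck. The flap is held open well ahead of it (orange plate to the right of the finger), and the pot has slipped about 9 mm along the pad. I'll finish the push with a 7° yaw to re-centre it.

Call:
step_arm(moves=[[[0, -0.1, 0.6], [2, 0, 0], 1], [[0, -0.1, 1.2], [4, 0, 0], 1], [[0, -0.2, 1.8], [6, 0, 0], 1], [[0, -0.3, 2.4], [7, 0, 0], 1], [[0, -0.4, 3.0], [7, 0, 0], 1], [[0, -0.5, 3.6], [7, 0, 0], 1], [[0, -0.5, 4.2], [7, 0, 0], 1], [[0, -0.6, 4.8], [7, 0, 0], 1], [[0, -0.7, 5.4], [7, 0, 0], 1], [[0, -0.7, 6.0], [7, 0, 0], 1]])

```text
t: 5.87
tool_pos: [0.6432, -0.1088, 0.0949]
tool_rot: [-0.022, 1.564, 0.019]
contact_force: [-1.8, -0.6, -0.6]
opening: 0.085
```

```bash
python3 - <<'E'
from h import *
status((58,18,94))
b=cams.get_image('wrist');s=cams.get_image('scene')
cv2.imwrite('pics/g.png',np.hstack([cv2.resize(b['pixels'],(400,300)),cv2.resize(s['pixels'][140:320,160:400],(400,300))]))
E
```

```text
t 5.8667 hatch tcp [56.3 18.1] z 0.0949 phi 7.84 F [-1.8 -0.6 -0.6] op 0.08503889992291085 xax [ 0.006 -0.002 -1.   ]
shift cm [ 0.09 -0.03  0.16]
```

View pics/g.png

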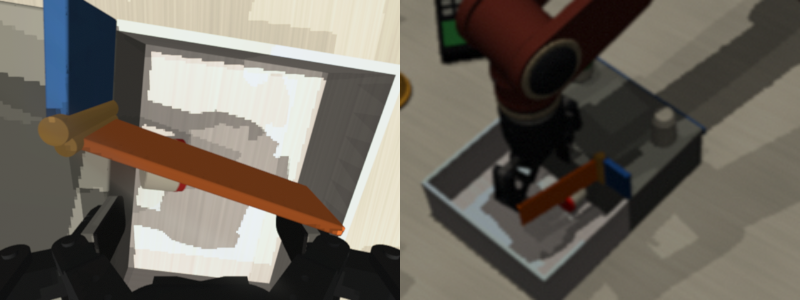

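The pot has dropped: it lies on the bin floor under the flap, around (165,175) in the wrist half. Lifting straight up to release the flap.

Call:
step_arm(moves=[[[-1, 0, 0], [0, 0, 0], 1], [[-2.5, 0, 0], [0, 0, 0], 1], [[-4.5, 0, 0], [0, 0, 0], 1], [[-7, 0, 0], [0, 0, 0], 1], [[-9.5, 0, 0], [0, 0, 0], 1], [[-12, 0, 0], [0, 0, 0], 1], [[-14, 0, -2], [0, 0, 0], 1], [[-16, 0, -5], [0, 0, 0], 1], [[-17, 0, -8], [0, 0, 0], 1], [[-18, 0, -12], [0, 0, 0], 1]])

```text
t: 6.8
tool_pos: [0.5225, -0.1115, 0.2779]
tool_rot: [-0.024, 1.558, 0.019]
contact_force: [-0.9, -0.8, 0.6]
opening: 0.0854
```

Call:
step_arm(moves=[[[0, 3, -1], [0, 0, 0], 1], [[0, 6, -1], [0, 0, 0], 1], [[0, 9, -1], [0, 0, 0], 1], [[0, 12, -1], [0, 0, 0], 1], [[0, 15, -1], [0, 0, 0], 1], [[0, 18, -1], [0, 0, 0], 1], [[0, 20, -1], [0, 0, 0], 1], [[0, 20, -1], [0, 0, 0], 1], [[0, 20, -1], [0, 0, 0], 1], [[0, 20, -1], [0, 0, 0], 1]])

```text
t: 7.63
tool_pos: [0.507, 0.0878, 0.2783]
tool_rot: [-0.025, 1.556, 0.019]
contact_force: [-0.0, -0.6, 0.0]
opening: 0.0857
```

```bash
python3 - <<'E'
from h import *
status()
b=cams.get_image('top');s=cams.get_image('scene')
cv2.imwrite('pics/i.png',np.hstack([cv2.resize(b['pixels'][140:320,250:490],(400,300)),cv2.resize(s['pixels'][140:320,160:400],(400,300))]))
for n,z in [('flap_edge',.105),('green_pot_center',.095),('shaker_center',.107)]:
  for c,im in (('top',b),('scene',s)):
    print(n,c,[(round(x['conf'],2),hz(T,onz(im,x['at'],z))) for x in finder.tip_of(c,n)[:2]])
E
```

```text
t 7.6333 hatch tcp [-100.7  198.5] z 0.2783 phi 7.91 F [-0.  -0.6  0. ] op 0.08573834159345249 xax [ 0.014 -0.003 -1.   ]
flap_edge top [(0.53, array([  6. , -39.8]))]
flap_edge scene [(0.77, array([  0.7, -57.1])), (0.72, array([-104.,   82.]))]
green_pot_center top [(0.84, array([-110.8,  -85.4])), (0.71, array([-68.1, 510.9]))]
green_pot_center scene [(0.87, array([-108.3,  -81.7]))]
shaker_center top [(0.65, array([-101.7,   81.7])), (0.18, array([-214.9,  485.8]))]
shaker_center scene [(0.54, array([-99.3,  82.2]))]
```

View pics/i.png

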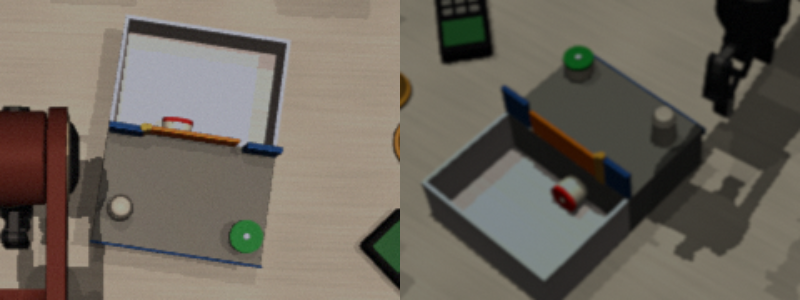

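The flap is shut, the pot is in the bin, and the green pot and shaker haven't moved.

```bash
python3 -c "
from h import *
print(ctrl.finish_job())"
```

```text
the job is handed in; nothing more can be done
None
```

The used sauce pot is in the bin and the flap has swung shut. I handed the job in at about 7.7 s of the 32 s allowed.

- **What I did:** One open finger pushed the flap open and held it while the other pushed the pot along the deck and over the edge. I then lifted the hand straight up and moved it away to the left.
- **Pushing:** The pot slipped about 9 mm along the pad, so I turned the hand 7° and finished the push. In the pictures taken during and after the push, the pot stayed clear of the flap. The forces I read after each move were about 3 N or less.
- **Last checks:** The final pictures show the pot lying on its side on the bin floor and the flap in the plane of the guard. The green pot and shaker are within about 5 mm of where they started, which is within measuring error. I did not re-measure the bottles, bell or terminal, but the hand never went low near them.
- **One disagreement:** The scene camera's network put the flap edge at hatch x = 0.7, y = -57 mm, which means shut. The top camera's lower-confidence reading was x = 6, y = -40 mm, but its picture also shows the flap shut.

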